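# Thread the orange shade board onto the counter stand

### The job

On the thread shop's counter, pick up the shade board with the orange block and thread it over the two pins of the dark wooden stand, one pin through each hole, until it lies flat and fully down on the stand's base; then let go. Leave the blue and the green boards where they lie.

Things in the scene. Friction and masses are not known exactly. Their poses are not given: they have to be found in the camera images.
- orange_mid (a point): Loose on the counter: white laminated plate 60 (x) x 140 (y) x 8 mm, two 26 mm through holes at y = +50 and -50 mm; between them, standing on the plate, a solid orange grip block 28 (x) x 50 (y) x 42 mm high (whole board 50 mm tall, about 100 g). Point: centre of the block, 29 mm above the plate's underside; z up, y along the plate through both holes (same when turned half round).
- stand_seat (a point): Stand, fixed to the counter: dark wooden base 80 (x) x 160 (y) x 18 mm high, two upright steel pins 10 mm in diameter at y = +50 and -50 mm, 45 mm tall above the base, the top 12 mm tapering to 4 mm. Point: centre of the base's top face, midway between the pins, 18 mm above the counter; z up, y from pin to pin. A board fully down has its underside on this face.
- blue_mid (a point): Bystander shade board of the same form and size with a blue block, loose on the counter; the point is the block's centre, axes as for the orange one.
- green_mid (a point): Bystander shade board of the same form and size with a green block, loose on the counter; the point is the block's centre, axes as for the orange one.
Mind the look-alikes: they are no part of the job. What is shaped like the part that bears orange_mid but purple is not meant. What is shaped like the part that bears stand_seat but yellow is not meant.

How it is judged:
At the end, for the whole second after the job is handed in: The orange board is threaded on both pins: its centre within 12 mm of the stand's centre seen from above, its length within 0.22 rad of the line of the pins, its underside within 5 mm of the base's top, level within 0.1 rad, and at rest (horizontal distance between orange_mid and stand_seat below 0.012 m and angle between the y axis of orange_mid and the y axis of stand_seat, either way round below 0.22 rad and z of orange_mid in the frame of stand_seat between 0.024 and 0.034 m and angle between orange_mid's own z axis and vertical below 0.1 rad and linear speed of orange below 0.02 m/s); the robot touches nothing.
It fails at once if the blue board is shifted by more than 30 mm (distance of blue_mid from where it was at the start of the episode above 0.03 m).
It fails at once if the green board is shifted by more than 30 mm (distance of green_mid from where it was at the start of the episode above 0.03 m).
It also fails if it takes over 37 s, if anything falls off the work surface, if the arm or the gripper's body presses on something with over 40 N, if the wrist force passes 120 N, or if a joint passes its speed limit or range.

### The arm

A 6-joint arm with a two-finger parallel gripper is mounted at the origin on the work surface. World frame = base frame: x ahead of the robot, y to its left, z up, the work surface at z = 0. Lengths are in m, angles in rad, forces in N, time in s.
With the tool pointing down it reaches from about 0.3 to 0.875 m from the base axis. Payload 6.4 kg.
Tool frame: the origin (TCP) lies midway between the tips of the shut fingers; the grasp point (between the pads) lies bot.hold_point_z behind it (bot.hold_point_z is the distance from the TCP to the grasp point, in m); z points along the fingers, y is the direction in which the jaws open and shut (so a half turn about z gives the same grasp; the last joint's range is limited). The gripper opens to 85 mm and grips with 20 to 120 N. Pads are 22 mm wide; open, the fingers measure 114 mm over their backs; the gripper's body (76 mm by 85 mm) begins 54 mm behind the grasp point. The pads swing forward as they close: fully open they stand 13 mm farther back than shut.
Start: joints at [-1.513, 0.181, 1.607, -0, 1.354, -0.206], TCP at [0.15, -0.555, 0.207] pointing down, gripper open.
Joint ranges: [-2.99, 2.99], [-0.89, 2.07], [0.3, 2.58], [-1.14, 4.28], [0, 2.63], [-3.12, 3.12]. Speed limits (rad/s): [2.57, 2.57, 3.01, 3.14, 3.14, 3.14].

### API

Orientations are given as a 3x3 rotation matrix whose columns are the frame's x, y, z axes.
In Python, from cell import bot gives the robot as it stands.
- The arm moves only by the tool drive_tool, never from a script. Its argument "deltas" is text: rows parted by semicolons, each of 7 numbers parted by spaces: the shift along the tool's x, y, z in cm, then the turn, a rotation vector about the tool's x, y, z in degrees, then the opening, from -1 (shut) to 1 (fully open). In form: tx ty tz rx ry rz hand; .... A call has 1 to 10 rows; each row is the pose to reach, as a shift and turn from the pose commanded when the call began, along the tool's axes at that moment; what a row does not reach only later rows make up. A row lasts 1/10 s, in which the tool goes at most 50 mm and 8.59 degrees, less where a joint would pass 70% of its speed; a pose out of reach is approached as far as the arm can. A call with a gripper value outside its range is refused whole. The fingers move at their own pace and stop on an object; "squeeze" is the grip in N (left out, the last holds). Time passes only in rows, so rows that repeat a pose let the fingers close. It gives the time, the measured TCP pose, the force and the opening at its end, in the units of the state.
- bot.read_state(): the state, without advancing time (a new reading comes with each control period).
- bot.get_image(name): name is "scene" or "top" or "wrist"; returns a dict with "image" (420x560x3 uint8, red, green, blue), "intrinsics" (3x3 intrinsics, pixels), "k1" (the pictures are not rectified: a ray, as slopes to the right and down, at radius r is drawn at 1 + k1 r^2 times it, then the intrinsics apply), "rvec" (rotation vector, rad) and "tvec" (3), from world to camera coordinates, as OpenCV has them. Camera axes: x right, y down, z forward; pixel columns grow to the right and rows downward; lengths in m; the calibration is good to about 2 mm. A picture is of the moment at which its call begins. There is no depth.
- bot.hand_in(): hands the job in, once; it reports no verdict.
Trained networks look in a picture, given as the dict that the camera call returned (one of the last four; its "shot" number tells which), for a name from the list of things; names that differ only in an ending like _2 or _b are one class to them, and where a whole thing is asked for, a point or a joint stands for the part that bears it (a point fixed in the world has none). Each returns a list of dicts, best first, with "score" (0 to 1); they miss things now and then, are a little off and sometimes report something else, mostly with a low value. They report only what shows in the picture. A call takes as long as a camera call. They do not tell look-alikes from the thing itself.
- bot.boxes_of(name, picture): "location" ([row, column] as shares, 0 to 1, of the picture: columns of its width, rows of its height, amid what is visible of it).
The state is a dict: "time_s": time; "q": joint angles; "joint_vel": joint speeds; "tau": joint torques, N m; "eef_pos": TCP position; "ee_rot": TCP orientation; "contact_force": force on the tool from outside, world axes, zero at the start; "wrist_torque": the same for the moment, N m; "grip_width": finger opening in m.
Only numpy, scipy, OpenCV 4.12 (cv2) and the standard library are available. Lean on these libraries where they do the work, as an engineer would, in place of code of your own. Each camera call takes 0.05 s, during which the arm holds its last target. There are 200 camera calls.

## Working session

There is one attempt and no reset: what is moved stays moved. The work goes in short steps, Python scripts to look and compute and a tool call to move; the robot and the scene stay as the last step left them, time stands still between calls to the robot, and variables do not carry over. Pictures are saved under pics/ and viewed, about 8 in all and at most 12, crops included, and the job is handed in when it is done.

Besides the shell and the picture viewer there is one more tool, called after "Request:" as name(argument=value, ...) on one line, values as JSON. drive_tool: Moves the arm, as the interface text tells. Its arguments: {"type":"object","properties":{"deltas":{"type":"string"},"squeeze":{"type":"number"}},"required":["deltas"]}

```bash
mkdir -p pics
cat > h.py <<'E'
import numpy as np, cv2
from cell import bot
def ray(p,uv):
    K=np.array(p["intrinsics"]);k1=p["k1"]
    d=np.array([(uv[0]-K[0,2])/K[0,0],(uv[1]-K[1,2])/K[1,1]]);u=d.copy()
    for _ in range(30): u=d/(1+k1*(u@u))
    R=cv2.Rodrigues(np.array(p["rvec"],float))[0];t=np.array(p["tvec"],float).ravel()
    return -R.T@t, R.T@np.array([u[0],u[1],1])
def at_z(p,uv,z):
    c,d=ray(p,uv); return c+d*(z-c[2])/d[2]
def proj(p,X):
    R=cv2.Rodrigues(np.array(p["rvec"],float))[0];t=np.array(p["tvec"],float).ravel();K=np.array(p["intrinsics"])
    c=(R@np.atleast_2d(X).T).T+t;s=c[:,:2]/c[:,2:];s=s*(1+p["k1"]*(s**2).sum(1,keepdims=True))
    return s*[K[0,0],K[1,1]]+[K[0,2],K[1,2]]
def save(p,n): cv2.imwrite(f"pics/{n}.png",p["image"][:,:,::-1])
E
python3 - <<'E'
from h import *
import pickle
print(bot.hold_point_z, bot.read_state()["time_s"])
ps={}
for n in("scene","top"):
    p=bot.get_image(n);ps[n]=p;save(p,n)
    print(n,ray(p,(280,210))[0])
    for t in("orange_mid","stand_seat","blue_mid","green_mid"):
        print(t,[(round(b["score"],2),round(b["location"][1]*560),round(b["location"][0]*420)) for b in bot.boxes_of(t,p)])
pickle.dump(ps,open("ps.pkl","wb"))
im=np.hstack([cv2.imread("pics/scene.png"),cv2.imread("pics/top.png")]);
E
```

```text
0.0187 0.0
scene [1.12617798 0.10658269 0.8752035 ]
orange_mid [(0.96, 397, 221), (0.88, 434, 173), (0.84, 376, 279)]
stand_seat [(0.88, 145, 198), (0.63, 134, 273)]
blue_mid [(0.95, 297, 176), (0.59, 397, 224)]
green_mid [(0.92, 267, 258)]
top [ 0.35843482 -0.01266182  1.09498436]
orange_mid [(0.95, 160, 280), (0.88, 190, 217), (0.87, 208, 166)]
stand_seat [(0.95, 379, 142), (0.74, 391, 196)]
blue_mid [(0.87, 279, 252)]
green_mid [(0.96, 283, 174)]
```

View pics/top.png

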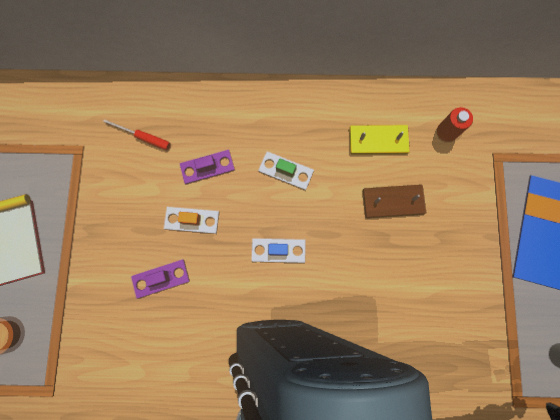

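View pics/scene.png

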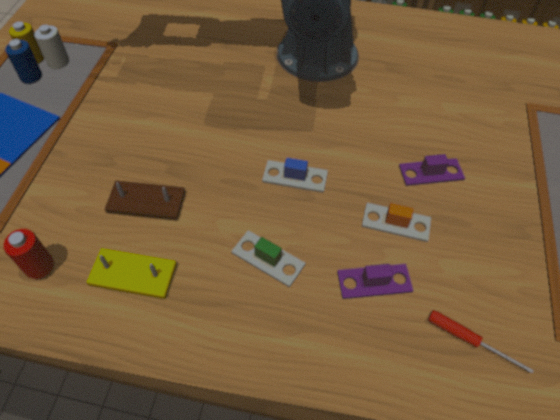

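The top view shows three purple/orange candidates: orange at (190,219), and purple at (207,166) and (160,279). The white plate with the orange block fits. The stand candidates are the dark wooden one at (394,201), which fits, and the yellow one at (379,139), a look-alike. The scene view agrees, with orange at (397,221) and the dark stand at (146,200). Next I'll measure both and make one enlarged crop.

Run:
```python
from h import *
import pickle
ps=pickle.load(open("ps.pkl","rb"))
def seg(p,c,r,lo,hi):
    hsv=cv2.cvtColor(p["image"],cv2.COLOR_RGB2HSV);m=cv2.inRange(hsv,np.array(lo),np.array(hi))
    k=np.zeros_like(m);k[c[1]-r:c[1]+r,c[0]-r:c[0]+r]=m[c[1]-r:c[1]+r,c[0]-r:c[0]+r]
    n,l,s,ce=cv2.connectedComponentsWithStats(k);i=1+s[1:,4].argmax();return (l==i).astype(np.uint8)
def rect(p,m,z):
    q=np.vstack(cv2.findContours(m,0,2)[0]).reshape(-1,2)
    X=np.array([at_z(p,u,z)[:2] for u in q]);(c,s,a)=cv2.minAreaRect((X*1000).astype(np.float32))
    b=cv2.boxPoints((c,s,a));e=[b[1]-b[0],b[2]-b[1]];e=max(e,key=np.linalg.norm)
    return np.round(c),np.round(s),round(np.degrees(np.arctan2(e[1],e[0])),1)
for n,co,cs in(("top",(190,219),(394,201)),("scene",(397,221),(146,200))):
    p=ps[n]
    mw=seg(p,co,42,(0,0,150),(180,60,255));print(n,"plate",rect(p,mw,.008))
    mo=seg(p,co,20,(8,170,90),(22,255,255));print("orange",mo.sum(),rect(p,mo,.05))
    x=p["image"][cs[1]+7,cs[0]+8];print(x, cv2.cvtColor(p["image"],cv2.COLOR_RGB2HSV)[cs[1]+7,cs[0]+8])
    ms=seg(p,cs,45,(0,60,15),(20,255,125));print("stand",ms.sum(),rect(p,ms,.018))
p=ps["top"];f=lambda c:cv2.resize(p["image"][c[1]-35:c[1]+35,c[0]-45:c[0]+45,::-1],(400,311),interpolation=cv2.INTER_CUBIC)
cv2.imwrite("pics/crop.png",np.hstack([f((190,219)),f((394,201))]))
for u in((377,203),(415,200)):print(at_z(p,u,.063))
s=bot.read_state();print(s["eef_pos"],s["ee_rot"],s["grip_width"])
```

```text
top plate (array([523., 253.]), array([141.,  61.]), np.float32(86.1))
orange 193 (array([522., 251.]), array([48., 27.]), np.float32(86.2))
[112  70  42] [ 12 159 112]
stand 1847 (array([ 581., -286.]), array([ 84., 162.]), np.float32(-85.1))Traceback (most recent call last):
  File "<stdin>", line 15, in <module>
  File "<stdin>", line 7, in seg
ValueError: attempt to get argmax of an empty sequence
```

Run:
```python
from h import *
import pickle
p=pickle.load(open("ps.pkl","rb"))["top"];f=lambda c:cv2.resize(p["image"][c[1]-35:c[1]+35,c[0]-45:c[0]+45,::-1],(400,311),interpolation=cv2.INTER_CUBIC)
cv2.imwrite("pics/crop.png",np.hstack([f((190,219)),f((394,201))]))
s=bot.read_state();print(s["eef_pos"],s["ee_rot"],s["grip_width"])
```

```text
[ 0.14997281 -0.55508286  0.20716473] [[ 9.65394029e-01  2.60795645e-01  1.29021753e-05]
 [ 2.60795643e-01 -9.65394027e-01  6.53375435e-05]
 [ 2.94954297e-05 -5.97116433e-05 -9.99999998e-01]] 0.08598589845252162
```

View pics/crop.png

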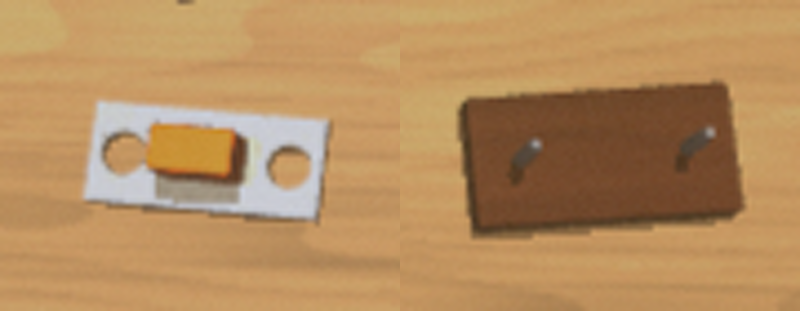

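Both targets are confirmed: the white plate with the orange block, and the dark brown stand. The sizes match too (141x61 and 162x84 mm). Now I'll move above the orange board.

Request:
drive_tool(deltas="57.1 -68.2 4.7 0 0 -71 1;57.1 -68.2 4.7 0 0 -71 1;57.1 -68.2 4.7 0 0 -71 1;57.1 -68.2 4.7 0 0 -71 1;57.1 -68.2 4.7 0 0 -71 1;57.1 -68.2 4.7 0 0 -71 1;57.1 -68.2 4.7 0 0 -71 1;57.1 -68.2 4.7 0 0 -71 1;57.1 -68.2 4.7 0 0 -71 1;57.1 -68.2 4.7 0 0 -71 1")

```text
time_s: 1.5
eef_pos: [0.3602, -0.1002, 0.1812]
ee_rot: [[0.067, 0.998, 0.002], [0.998, -0.067, -0.001], [-0.001, 0.002, -1.0]]
contact_force: [1.2, -0.4, -0.8]
grip_width: 0.0851
```

```bash
cat > go.py <<'E'
import sys
from h import *
x,y,z,yaw=map(float,sys.argv[1:5])  # yaw = tool y direction, deg
s=bot.read_state();R=np.array(s["ee_rot"]);d=R.T@(np.array([x,y,z])-s["eef_pos"])
a=np.radians(yaw);Y=np.array([np.cos(a),np.sin(a),0]);Z=np.array([0,0,-1.]);T=np.c_[np.cross(Y,Z),Y,Z]
print(s["time_s"],np.round(s["eef_pos"],4),"d cm",np.round(d*100,2),"rot",np.round(np.degrees(cv2.Rodrigues(R.T@T)[0].ravel()),1),"f",np.round(s["contact_force"],1),s["grip_width"])
E
python3 go.py .523 .252 .16 -3.9
```

```text
1.5 [ 0.3602 -0.1002  0.1812] d cm [36.24 13.88  2.11] rot [0.1 0.1 0.1] f [ 1.2 -0.4 -0.8] 0.08506048916337093
```

Request:
drive_tool(deltas="36.2 13.9 2.1 0 0 0 1;36.2 13.9 2.1 0 0 0 1;36.2 13.9 2.1 0 0 0 1;36.2 13.9 2.1 0 0 0 1;36.2 13.9 2.1 0 0 0 1;36.2 13.9 2.1 0 0 0 1;36.2 13.9 2.1 0 0 0 1;36.2 13.9 2.1 0 0 0 1;36.2 13.9 2.1 0 0 0 1;36.2 13.9 2.1 0 0 0 1")

```text
time_s: 2.5
eef_pos: [0.5224, 0.2503, 0.1592]
ee_rot: [[0.066, 0.998, -0.001], [0.998, -0.066, -0.001], [-0.001, -0.001, -1.0]]
contact_force: [-0.2, -0.4, 0.6]
grip_width: 0.0854
```

```bash
python3 go.py .523 .252 .0165 -3.9
python3 - <<'E'
from h import *
p=bot.get_image("wrist")
im=p["image"][:,:,::-1].copy()
# overlay: predicted orange block top and plate outline
a=np.radians(86.1);Y=np.array([np.cos(a),np.sin(a)]);X=np.array([Y[1],-Y[0]]);c=np.array([.523,.252])
for w,l,z,col in((.014,.025,.05,(255,0,0)),(.03,.07,.008,(0,0,255))):
    P=[np.r_[c+sx*w*X+sy*l*Y,z] for sx,sy in((1,1),(1,-1),(-1,-1),(-1,1))]
    q=proj(p,np.array(P));print(np.round(q));cv2.polylines(im,[q.astype(np.int32)],True,col,1)
cv2.imwrite("pics/w1.png",im)
E
```

```text
2.5 [0.5224 0.2503 0.1592] d cm [ 0.18  0.06 14.27] rot [-0.1  0.   0.1] f [-0.2 -0.4  0.6] 0.08544492466149094
[[298. 168.]
 [297. 229.]
 [263. 229.]
 [262. 168.]]
[[316. 107.]
 [311. 259.]
 [249. 259.]
 [245. 106.]]
```

View pics/w1.png

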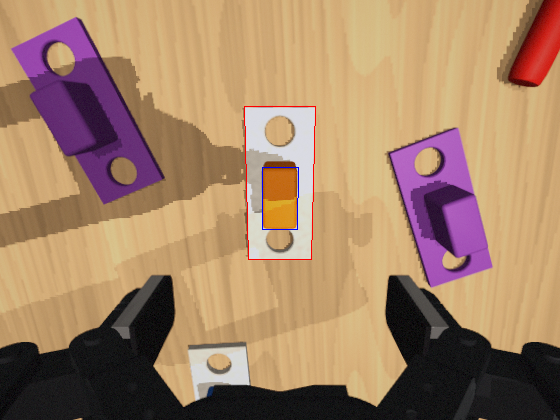

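The wrist view shows the predicted plate and block outlines matching the image almost exactly (block at (280,198)). The purple boards are clear of the fingers. Now to descend and grip.

Request:
drive_tool(deltas="0.1 0 5 0 0 0 1;0.1 0 10 0 0 0 1;0.1 0 12 0 0 0 1;0.1 0 14.2 0 0 0 1;0.1 0 14.2 0 0 0 1;0.1 0 14.2 0 0 0 0.2;0.1 0 14.2 0 0 0 -0.5;0.1 0 14.2 0 0 0 -1;0.1 0 14.2 0 0 0 -1;0.1 0 14.2 0 0 0 -1", squeeze=60)

```text
time_s: 3.55
eef_pos: [0.524, 0.2511, 0.0194]
ee_rot: [[0.068, 0.998, 0.003], [0.998, -0.068, 0.001], [0.001, 0.003, -1.0]]
contact_force: [-0.7, -0.9, 4.7]
grip_width: 0.0259
```

Request:
drive_tool(deltas="0 0 0 0 0 0 -1;0 0 0 0 0 0 -1;0 0 0 0 0 0 -1;0 0 0 0 0 0 -1")

```text
time_s: 3.95
eef_pos: [0.524, 0.2511, 0.0194]
ee_rot: [[0.068, 0.998, 0.002], [0.998, -0.068, 0.0], [0.001, 0.002, -1.0]]
contact_force: [-0.9, -0.9, 6.8]
grip_width: 0.0258
```

Request:
drive_tool(deltas="0 0 -3 0 0 0 -1;0 0 -7 0 0 0 -1;0 0 -12 0 0 0 -1;0 0 -14 0 0 0 -1;0 0 -14 0 0 0 -1;0 0 -14 0 0 0 -1")

```text
time_s: 4.55
eef_pos: [0.5225, 0.2508, 0.1576]
ee_rot: [[0.068, 0.998, 0.0], [0.998, -0.068, 0.0], [0.0, 0.0, -1.0]]
contact_force: [-0.1, 0.6, -1.5]
grip_width: 0.0258
```

```bash
python3 go.py .581 -.286 .157 4.9
python3 - <<'E'
from h import *
p=bot.get_image("wrist");save(p,"w2")
E
```

```text
4.55 [0.5225 0.2508 0.1576] d cm [-53.16   9.47   0.06] rot [ 0.  -0.  -8.8] f [-0.1  0.6 -1.5] 0.025803048091718888
```

View pics/w2.png

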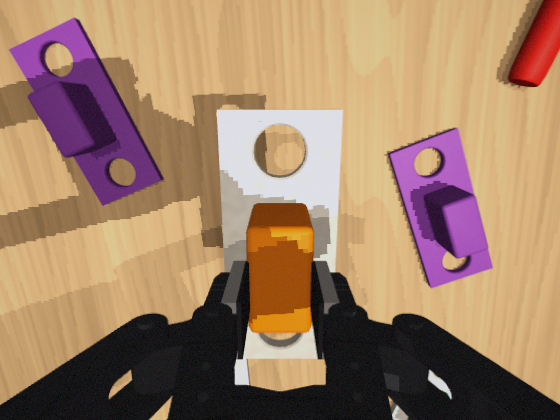

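The board is held squarely, with its far hole at (280,150) and plate corners at (218,110) and (343,110). I'll measure its offset in the hand while carrying it toward the stand.

Run:
```python
from h import *
p=bot.get_image("wrist");s=bot.read_state();R=np.array(s["ee_rot"]);t=np.array(s["eef_pos"])
z=t[2]-.0194+.008
for u in((280,150),(218,110),(343,110)): print(np.round(1000*R.T@(at_z(p,u,z)-t),1))
u=at_z(p,(218,110),z)-at_z(p,(343,110),z);print(np.linalg.norm(u))
```

```text
[51.9  0.8 11.3]
[ 70.6 -28.6  11.4]
[70.6 30.7 11.2]
0.059329285723581295
```

Request:
drive_tool(deltas="-53.2 9.5 0 0 0 -8.8 -1;-53.2 9.5 0 0 0 -8.8 -1;-53.2 9.5 0 0 0 -8.8 -1;-53.2 9.5 0 0 0 -8.8 -1;-53.2 9.5 0 0 0 -8.8 -1;-53.2 9.5 0 0 0 -8.8 -1;-53.2 9.5 0 0 0 -8.8 -1;-53.2 9.5 0 0 0 -8.8 -1;-53.2 9.5 0 0 0 -8.8 -1;-53.2 9.5 0 0 0 -8.8 -1")

```text
time_s: 5.65
eef_pos: [0.5755, -0.2437, 0.1553]
ee_rot: [[-0.085, 0.996, -0.003], [0.996, 0.085, 0.002], [0.003, -0.003, -1.0]]
contact_force: [1.1, 0.5, 0.1]
grip_width: 0.0257
```

```bash
python3 go.py .580 -.287 .125 4.9
```

```text
5.65 [ 0.5755 -0.2437  0.1553] d cm [-4.36  0.09  3.02] rot [-0.2 -0.1  0. ] f [1.1 0.5 0.1] 0.02573194401304096
```

Request:
drive_tool(deltas="-4.4 0.1 3 0 0 0 -1;-4.4 0.1 3 0 0 0 -1;-4.4 0.1 3 0 0 0 -1;-4.4 0.1 3 0 0 0 -1")

```text
time_s: 6.05
eef_pos: [0.5811, -0.2848, 0.1267]
ee_rot: [[-0.086, 0.996, -0.002], [0.996, 0.086, 0.002], [0.002, -0.002, -1.0]]
contact_force: [-0.3, -0.6, -0.0]
grip_width: 0.0256
```

```bash
python3 go.py .580 -.287 .125 4.9
python3 - <<'E'
from h import *
s=bot.read_state();R=np.array(s["ee_rot"]);t=np.array(s["eef_pos"])
a=np.radians(94.9);Y=np.array([np.cos(a),np.sin(a)]);c=np.array([.581,-.286])
ims=[]
for n in("wrist","top"):
    p=bot.get_image(n);im=p["image"][:,:,::-1].copy()
    for k in(1,-1):
        q=proj(p,np.array([np.r_[c+k*.05*Y,.063],np.r_[c+k*.05*Y,.018]]));print(n,np.round(q).tolist());cv2.line(im,*[tuple(int(v) for v in r) for r in q],(255,0,255),1)
    h=proj(p,np.array([t+R@[.0013+.05,.0009,.0114],t+R@[.0013-.05,.0009,.0114]]));print("holes",np.round(h).tolist())
    ims.append(im)
cr=cv2.resize(ims[1][155:245,334:454],(560,420),interpolation=cv2.INTER_CUBIC)
cv2.imwrite("pics/w3.png",cv2.resize(np.hstack([ims[0],cr]),(800,300),interpolation=cv2.INTER_AREA))
E
```

```text
6.05 [ 0.5811 -0.2848  0.1267] d cm [-0.21 -0.12  0.17] rot [-0.1 -0.1  0. ] f [-0.3 -0.6 -0. ] 0.025577266828547156
wrist [[279.0, 145.0], [279.0, 139.0]]
wrist [[279.0, 288.0], [279.0, 261.0]]
holes [[281.0, 151.0], [281.0, 328.0]]
top [[378.0, 199.0], [375.0, 202.0]]
top [[417.0, 196.0], [412.0, 200.0]]
holes [[382.0, 194.0], [423.0, 192.0]]
```

View pics/w3.png

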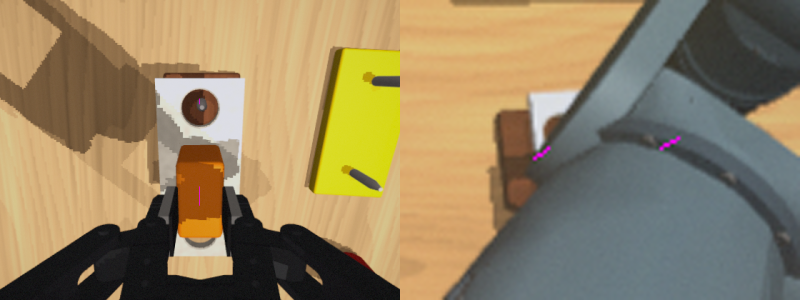

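The far pin shows through the hole at about (281,146), against a predicted (279,145), so they line up. Lowering in steps.

Request:
drive_tool(deltas="-0.2 -0.1 1 0 0 0 -1;-0.2 -0.1 3 0 0 0 -1;-0.2 -0.1 4.5 0 0 0 -1;-0.2 -0.1 5.5 0 0 0 -1;-0.2 -0.1 6.2 0 0 0 -1;-0.2 -0.1 6.9 0 0 0 -1;-0.2 -0.1 7.5 0 0 0 -1;-0.2 -0.1 7.5 0 0 0 -1")

```text
time_s: 6.95
eef_pos: [0.5803, -0.2879, 0.052]
ee_rot: [[-0.086, 0.996, -0.001], [0.996, 0.086, 0.001], [0.001, -0.001, -1.0]]
contact_force: [0.3, 0.7, -0.4]
grip_width: 0.0261
```

```bash
python3 go.py .580 -.287 .038 4.9
```

```text
6.95 [ 0.5803 -0.2879  0.052 ] d cm [ 0.09 -0.02  1.4 ] rot [-0.1 -0.   0. ] f [ 0.3  0.7 -0.4] 0.02609791344534266
```

Underside is now at about 0.033, so both pins are through and nothing is touching. Lowering the rest of the way.

Request:
drive_tool(deltas="0.1 0 0.5 0 0 0 -1;0.1 0 0.9 0 0 0 -1;0.1 0 1.2 0 0 0 -1;0.1 0 1.4 0 0 0 -1;0.1 0 1.4 0 0 0 -1")

```text
time_s: 7.45
eef_pos: [0.5804, -0.287, 0.0384]
ee_rot: [[-0.086, 0.996, -0.001], [0.996, 0.086, 0.0], [0.0, -0.0, -1.0]]
contact_force: [-0.4, -0.5, -0.1]
grip_width: 0.0258
```

Request:
drive_tool(deltas="0 0 0 0 0 0 0;0 0 0 0 0 0 0.5;0 0 0 0 0 0 0.5;0 0 0 0 0 0 0.5;0 0 -2 0 0 0 0.5;0 0 -5 0 0 0 0.5;0 0 -9 0 0 0 0.5;0 0 -12 0 0 0 0.5;0 0 -12 0 0 0 0.5;0 0 -12 0 0 0 0.5")

```text
time_s: 8.45
eef_pos: [0.5811, -0.2875, 0.1599]
ee_rot: [[-0.086, 0.996, 0.002], [0.996, 0.086, -0.001], [-0.001, 0.002, -1.0]]
contact_force: [0.3, -1.0, -0.3]
grip_width: 0.0638
```

```bash
python3 go.py .580 -.287 .038 4.9
python3 - <<'E'
from h import *
p=bot.get_image("wrist");q=bot.get_image("scene")
im=p["image"][:,:,::-1].copy()
a=np.radians(94.9);Y=np.array([np.cos(a),np.sin(a)]);X=np.array([Y[1],-Y[0]]);c=np.array([.581,-.286])
for w,l,z,col in((.014,.025,.068,(255,0,0)),(.03,.07,.026,(0,0,255))):
    P=proj(p,np.array([np.r_[c+sx*w*X+sy*l*Y,z] for sx,sy in((1,1),(1,-1),(-1,-1),(-1,1))]));cv2.polylines(im,[P.astype(np.int32)],True,col,1)
cr=cv2.resize(q["image"][155:245,86:206,::-1],(560,420),interpolation=cv2.INTER_CUBIC)
cv2.imwrite("pics/w4.png",cv2.resize(np.hstack([im,cr]),(800,300),interpolation=cv2.INTER_AREA))
E
```

```text
8.45 [ 0.5811 -0.2875  0.1599] d cm [ 0.07 -0.12 12.19] rot [0.1 0.1 0. ] f [ 0.3 -1.  -0.3] 0.0637639247316996
```

View pics/w4.png

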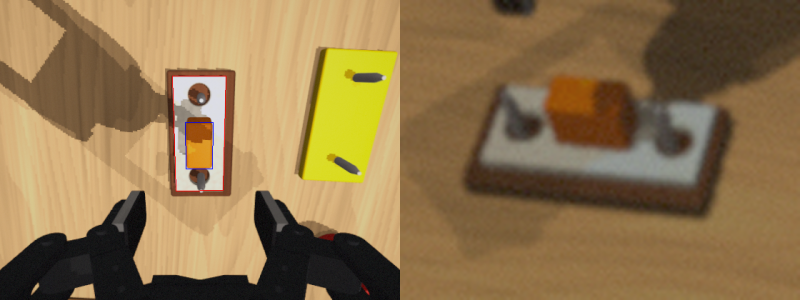

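The board lies flat with both pins through its holes, it matches the predicted seated outline, and the gripper is clear. Handing in.

```bash
python3 -c "
from cell import bot
print(bot.hand_in())"
```

```text
the job is handed in; nothing more can be done
None
```

I picked up the orange-block board and threaded it over both pins of the dark wooden stand. I then let go, raised the gripper about 12 cm clear, and handed in at about 8.6 s of the 37 s allowed; the hand-in gives no verdict.

- **Seating:** The last wrist and scene pictures show the board flat on the base with a pin through each hole. It matches the outline predicted for a fully seated board to within about 2 mm.
- **Release:** The contact force read about 0 just before I let go, so the board may have dropped up to about 1 mm onto the base.
- **Bystanders:** I never touched or came near the blue and green boards. I did not re-measure their positions at the end.
- **Readings that disagreed:** The finger opening read about 26 mm on the 28 mm block. At the grasp the tool stopped about 2 mm above the commanded height with about 7 N upward force, so the fingertips probably rested on the plate. Neither affected the result.

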